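# Take the offcut from beside the saw blade with tongs

## Task

Lift the push block by its handle off the saw plate and set it down flat inside the shallow wooden tray. Then pick up the tongs, close their tips on the round wooden offcut beside the saw blade and lift it about 15 cm, finishing while you keep holding it up in the tongs. Never touch the offcut with the gripper or the blade with anything, and leave the other things where they are.

Things in the scene. Friction and masses are not known exactly. Their poses are not given: they have to be found in the camera images.
- saw: insert plate of the table saw, fixed: 320 mm along its x axis, 240 mm along y, 3 mm high. Origin at the centre of its underside, on the table. The blade stands in it at y = -70 mm; the offcut and the push block are on the +y side of the blade.
- blade: stopped saw blade, fixed: a 3 mm thick upright disc parallel to x, at y = -70 mm, rising from x = -66 to 126 mm, highest (45 mm above the table) at x = 30 mm; a 39 mm high steel riving knife follows at x = 145 mm. Origin and axes are those of saw.
- offcut_center (a point): the round offcut: an upright wooden cylinder, 30 mm diameter, 34 mm tall, about 25 g, standing on its sawn end on the saw plate beside the blade. The point is its centre, 17 mm above its foot (20 mm above the table).
- push_grip (a point): wooden push block, about 0.3 kg, on the saw plate on the robot's side of the offcut: base 120 x 56 x 18 mm (x, y, z) with an upright handle board on it, 80 mm along x, 24 mm thick along y, top 95 mm above the foot. The point is in the handle, 72 mm above the foot; axes of the block, z up.
- tray: shallow open wooden tray, fixed on the table to one side of the saw: outside 212 x 142 mm (x, y), rim 20 mm high, walls 6 mm, inner floor about 6 mm above the table. Origin at the centre of its underside.
- tongs_grip (a point): tongs (steel arms, rubber grips and tips), about 0.14 kg, lying on edge on the table, squeezed horizontally. Point: middle between the two rubber grips, 15 mm above their underside. x runs from the hinge (at x = -100 mm) to the tips, y is the squeeze direction, z up. Each grip is 60 mm long, 30 mm high; open, they measure 55 mm over their outsides. The balance point is near here.
- tongs_tip (a point): middle between the tip pads of the tongs, 120 mm ahead (+x) of tongs_grip, same height. Pads: 32 mm along x, 26 mm high, ending 136 mm ahead of tongs_grip. Open, the tips are 64 mm apart inside, 74 mm over the outsides. Gap by width over the grips: 55 mm - 64 mm (open), 50 mm - 52 mm, 40 mm - 30 mm.
- tong_left (a joint): angle, rad, by which each arm of the tongs is closed (both move together): 0 open, 0.077 with tips 30 mm apart, 0.14 fully shut. A spring opens them: each grip starts to move at about 4.5 N and needs 7 N with the tips 30 mm apart; 25 N on the grips presses the offcut with about 8 N. Squeezed only part way they can be carried open.
- moulding: bystander, to be left alone: flat stepped moulding scrap, 60 x 22 x 16 mm, lying on the saw plate beyond the round offcut
- tape: bystander, to be left alone: grey tape measure, 70 x 35 x 62 mm, standing
- glue: bystander, to be left alone: white glue bottle, 60 mm diameter, 170 mm tall, standing
- dowel_jar: bystander, to be left alone: open aluminium cup, 80 mm diameter, 90 mm tall, standing
- spanner: bystander, to be left alone: steel spanner, 170 mm long, lying flat
- square: bystander, to be left alone: carpenter's try square with 100 mm wooden stock and 150 mm steel blade, lying flat
- pencil: bystander, to be left alone: flat carpenter's pencil, 160 mm long, 8 mm high, lying on the saw plate on the far side of the blade from the offcut
Not all that is in view belongs to the job. Of the things like the part that bears push_grip, leave any that is blue or purple; of the rest the larger one is meant.

How it is judged:
By the outcome, as a careful person would: the job done as asked, in the order asked, and still so for the second after the job is handed in, while the arm keeps its last pose, push and grip.
It also fails if it takes over 61 s, if anything falls off the work surface, if the arm or the gripper's body presses on something with over 40 N, if the wrist force passes 120 N, or if a joint passes its speed limit or range.

## Robot

A 7-joint arm with a two-finger parallel gripper is mounted at the origin on the work surface. World frame = base frame: x ahead of the robot, y to its left, z up, the work surface at z = 0. Lengths are in m, angles in rad, forces in N, time in s.
With the tool pointing down it reaches from about 0.35 to 0.9 m from the base axis. Payload 8.1 kg.
Tool frame: the origin (TCP) lies at the very end of the fingers, on their centre line; the grasp point (between the pads) lies 19 mm behind it (pinch_z is the z of the grasp point in the tool frame, in m); z points along the fingers, y is the line along which they close (so a half turn about z gives the same grasp; the last joint's range is limited). The gripper opens to 92 mm and grips with 3 to 60 N. Pads are 19 mm wide; open, the fingers measure 130 mm over their backs; the gripper's body (75 mm by 190 mm) begins 47 mm behind the grasp point.
Start: joints at [-1.248, 0.434, 0.025, 1.573, -0.012, 1.134, -0.075], TCP at [0.258, 0.569, 0.227] pointing down, gripper open.
Joint ranges: [-2.62, 2.62], [-0.44, 2.09], [-1.27, 1.32], [0.08, 2.57], [-1.32, 4.46], [0.12, 2], [-2.74, 2.74]. Speed limits (rad/s): [2.22, 2.22, 3.01, 3.01, 3.14, 3.14, 3.14].

## Interface

Orientations are given as [roll, pitch, yaw] about the fixed x, y, z axes, in that order (R = Rz(yaw) Ry(pitch) Rx(roll)).
In Python, from rig import read_state, read_camera, camera_info, close_job, search_frame, spot_point, pinch_z gives the robot as it stands.
- The arm moves only by the tool move_arm, never from a script. Its argument "motion" is a list of rows, each a list of 3 entries, a list of its own where there are three numbers: the shift along the tool's x, y, z in mm, then the turn about the tool's z in degrees, then the opening, from 0 (shut) to 1 (fully open). In form: [[[dx, dy, dz], turn, claw], ...]. A call has 1 to 10 rows; each row shifts and turns the commanded pose from where the row before left it, along the tool's axes as they then stand; what a row does not reach is not made up. A row lasts 1/12 s, in which the tool goes at most 41.7 mm and 7.16 degrees, less where a joint would pass 70% of its speed; a pose out of reach is approached as far as the arm can. A call with a gripper value outside its range is refused whole. The fingers move at their own pace and stop on an object; "squeeze" is the grip in N (left out, the last holds). Time passes only in rows, so rows that do not move let the fingers close. It gives the time, the measured TCP pose, the force, the opening and the grip force at its end, in the units of the state.
- read_state(): the state, without advancing time (a new reading comes with each control period).
- read_camera(name): name is "scene" or "top"; returns the picture (384x512x3 uint8, red, green, blue); there is no depth.
- camera_info(name): a dict with "intrinsics" (3x3 intrinsics, pixels), "rvec" (rotation vector, rad) and "tvec" (3), from world to camera coordinates, as OpenCV has them. Camera axes: x right, y down, z forward; pixel columns grow to the right and rows downward; lengths in m; the calibration is good to about 2 mm. A picture is of the moment at which its call begins. camera_info takes no time and is no camera call.
- close_job(): hands the job in; it is judged then, once.
Trained networks look in the newest picture that a camera, given by its name, has taken for a name from the list of things; names that differ only in an ending like _2 or _b are one class to them, and where a whole thing is asked for, a point or a joint stands for the part that bears it (a point fixed in the world has none). Each returns a list of dicts, best first, with "confidence" (0 to 1); they miss things now and then, are a little off and sometimes report something else, mostly with a low value. They report only what shows in the picture. A call takes as long as a camera call. They do not tell look-alikes from the thing itself.
- search_frame(camera, thing): "point" ([row, column] in pixels, amid what is visible of it).
- spot_point(camera, thing): "point" ([row, column] in pixels: a listed point, or the origin of a listed thing).
The state is a dict: "time_s": time; "joint_positions": joint angles; "joint_vel": joint speeds; "joint_efforts": joint torques, N m; "ee_pos": TCP position; "orientation": TCP orientation; "ft_force": force on the tool from outside, world axes, zero at the start; "wrist_torque": the same for the moment, N m; "width": finger opening in m; "gripper_force": force on a finger pad.
Only numpy, scipy, OpenCV 4.12 (cv2) and the standard library are available. Lean on these libraries where they do the work, as an engineer would, in place of code of your own. Each camera call takes 0.05 s, during which the arm holds its last target. There are 200 camera calls.

## Working session

There is one attempt and no reset: what is moved stays moved. The work goes in short steps, Python scripts to look and compute and a tool call to move; the robot and the scene stay as the last step left them, time stands still between calls to the robot, and variables do not carry over. Pictures are saved under pics/ and viewed, at most 10 in all, crops included, and the job is handed in when it is done.

Besides the shell and the picture viewer there is one more tool, called after ">>>" as name(argument=value, ...), one argument or row to a line, values as JSON. move_arm: Moves the arm, as the interface text tells. Its arguments: {"type":"object","properties":{"motion":{"type":"array","items":{"type":"array"}},"squeeze":{"type":"number"}},"required":["motion"]}

```bash
mkdir -p pics; ls; cat > h.py <<'E'
import numpy as np, cv2
from rig import *
def cam(n):
    c=camera_info(n);K=np.array(c["intrinsics"],float);R=cv2.Rodrigues(np.array(c["rvec"],float))[0];t=np.array(c["tvec"],float).ravel()
    return K,R,t
def ray(n,p):
    K,R,t=cam(n);d=R.T@np.linalg.solve(K,[p[1],p[0],1.]);return -R.T@t,d
def onz(n,p,z):
    o,d=ray(n,p);return o+d*(z-o[2])/d[2]
def proj(n,X):
    K,R,t=cam(n);q=K@(R@np.array(X,float)+t);return q[1]/q[2],q[0]/q[2]
def tri(p1,p2):
    A=[];b=[]
    for n,p in(("scene",p1),("top",p2)):
        o,d=ray(n,p);d/=np.linalg.norm(d);P=np.eye(3)-np.outer(d,d);A.append(P);b.append(P@o)
    return np.linalg.lstsq(np.vstack(A),np.hstack(b),rcond=None)[0]
def save(n,im,f=1,crop=None):
    if crop: r0,r1,c0,c1=crop; im=im[r0:r1,c0:c1]
    cv2.imwrite("pics/%s.png"%n,cv2.resize(im[:,:,::-1],None,fx=f,fy=f,interpolation=cv2.INTER_CUBIC))
E
python3 - <<'E'
from h import *
np.set_printoptions(precision=3,suppress=True)
for n in("scene","top"):
    save(n+"0",read_camera(n),1.5)
    K,R,t=cam(n);print(n,-R.T@t,K[0,0])
Z=dict(saw=0,offcut_center=.02,push_grip=.075,tray=0,tongs_grip=.015,tongs_tip=.015)
for th,z in Z.items():
    for n in("scene","top"):
        for d in spot_point(n,th)[:3]: print(th,n,np.round(d["point"]),round(d["confidence"],2),onz(n,d["point"],z))
print(read_state(),pinch_z)
E
```

```text
pics
scene [0.995 0.193 0.929] 363.52065127165804
top [ 0.304 -0.007  1.478] 422.2452315997205
saw scene [227. 246.] 0.58 [0.587 0.004 0.   ]
saw top [165. 266.] 0.56 [ 0.578 -0.001  0.   ]
offcut_center scene [236. 247.] 0.52 [0.621 0.022 0.02 ]
offcut_center top [152. 257.] 0.53 [0.622 0.031 0.02 ]
offcut_center top [127. 199.] 0.19 [0.712 0.238 0.02 ]
push_grip scene [153. 330.] 0.82 [0.302 0.15  0.075]
push_grip scene [237. 322.] 0.78 [0.57  0.209 0.075]
push_grip scene [143. 250.] 0.77 [ 0.358 -0.079  0.075]
push_grip top [177. 263.] 0.89 [0.522 0.007 0.075]
push_grip top [238. 221.] 0.68 [0.318 0.145 0.075]
push_grip top [232. 283.] 0.66 [ 0.341 -0.059  0.075]
tray scene [164. 174.] 0.69 [ 0.472 -0.29   0.   ]
tray scene [227. 142.] 0.25 [ 0.701 -0.266  0.   ]
tray top [196. 346.] 0.96 [ 0.468 -0.285  0.   ]
tongs_grip scene [227. 245.] 0.65 [0.596 0.005 0.015]
tongs_grip scene [231. 362.] 0.64 [0.481 0.307 0.015]
tongs_grip top [194. 179.] 0.94 [0.472 0.303 0.015]
tongs_tip scene [268. 355.] 0.72 [0.592 0.316 0.015]
tongs_tip top [161. 173.] 0.73 [0.59  0.327 0.015]
{'time_s': 0.7, 'joint_positions': array([-1.248,  0.434,  0.025,  1.573, -0.012,  1.134, -0.075]), 'joint_vel': array([ 0.001,  0.001,  0.001,  0.001,  0.   , -0.001,  0.001]), 'joint_efforts': array([  0.   , -66.75 ,   0.984, -31.476,  -0.061,   0.032,  -0.   ]), 'ee_pos': array([0.258, 0.569, 0.227]), 'orientation': array([ 3.141, -0.   ,  2.716]), 'ft_force': array([ 0.079, -0.075, -0.276]), 'wrist_torque': array([-0.021, -0.006, -0.01 ]), 'gripper_force': 0.0, 'width': 0.09201828705707286} -0.0188
```

View pics/scene0.png

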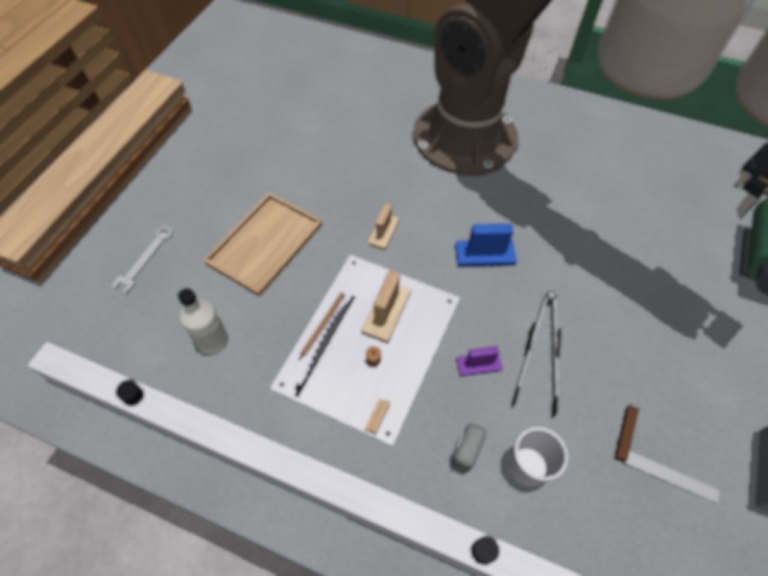

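View pics/top0.png

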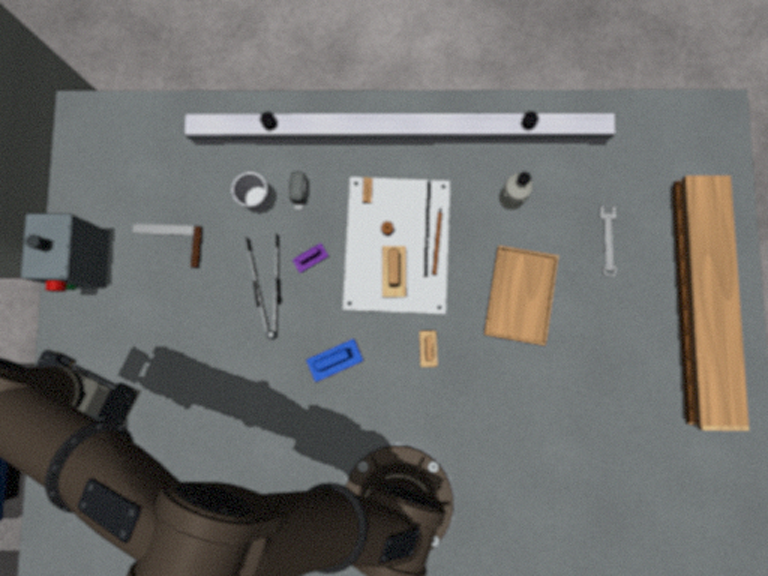

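Candidates for push_grip in the top image (native row, col): the wooden block on the plate (177,263), the small wooden block (232,283), the blue block (238,221) and the purple block (172,207). The larger wooden one, on the saw plate, is the right one. Next I refine the positions and check them in a crop.

```bash
cat > m1.py <<'E'
from h import *
from scipy.optimize import least_squares
np.set_printoptions(precision=4,suppress=True)
im=read_camera("top");sc=read_camera("scene")
# saw plate: fit rectangle to white mask
hsv=cv2.cvtColor(im,cv2.COLOR_RGB2HSV)
m=((hsv[...,1]<30)&(hsv[...,2]>190)).astype(np.uint8);m[:,:220]=0;m[:112]=0;m[215:]=0;m[:,310:]=0
c=np.vstack([x for x in cv2.findContours(m,0,2)[0] if len(x)>15]);r=cv2.minAreaRect(c)
b=cv2.boxPoints(r);W=np.array([onz("top",(p[1],p[0]),.003) for p in b])
print("saw",W[:,:2].tolist(),W.mean(0)); e=[W[1]-W[0],W[2]-W[1]];e.sort(key=np.linalg.norm)
L=e[1]*np.sign(e[1][0]);print("yaw",np.degrees(np.arctan2(L[1],L[0])),np.linalg.norm(e[0]),np.linalg.norm(L))
# wood in top: push + offcut + tray
w=((hsv[...,1]>60)&(hsv[...,0]<25)&(hsv[...,2]>60)).astype(np.uint8)
for k in cv2.findContours(w,0,2)[0]:
    if cv2.contourArea(k)>20:
        r=cv2.minAreaRect(k);b=cv2.boxPoints(r);W=np.array([onz("top",(p[1],p[0]),.02) for p in b]);e=[W[1]-W[0],W[2]-W[1]];e.sort(key=np.linalg.norm);L=e[1]*np.sign(e[1][0])
        print("wood",np.round(r[0]),W.mean(0)[:2],np.linalg.norm(e[0]),np.linalg.norm(L),np.degrees(np.arctan2(L[1],L[0])))
for th in("push_grip","offcut_center","tongs_grip","tongs_tip"):
    P=[[d for d in spot_point(n,th)] for n in("scene","top")]
    for a in P[0]:
        for q in P[1]:
            X=tri(a["point"],q["point"]);pr=proj("top",X);er=np.hypot(*(np.array(pr)-q["point"]))
            if er<5: print(th,np.round(a["point"]),np.round(q["point"]),X,er,a["confidence"],q["confidence"])
A=cv2.resize(im[115:215,150:310][:,:,::-1],None,fx=5,fy=5,interpolation=cv2.INTER_CUBIC);cv2.imwrite("pics/topc.png",A)
E
python3 m1.py
```

```text
saw [[0.43349454338423044, 0.12873740788075108], [0.7515836962603113, 0.1196303727887253], [0.7406463086303166, -0.12312717462825906], [0.4239146529334992, -0.10712353300520848]] [0.5874 0.0045 0.003 ]
yaw -1.6399558672979146 0.2430038132953435 0.31821949542036254
wood [248. 381.] [-0.1425  0.0557] 0.018588520431648617 0.04522848388348161 -85.03958876589033
wood [272. 377.] [-0.1321 -0.0225] 0.02059583654002915 0.05564592000821109 -70.86119385486137
wood [169. 371.] [-0.1152  0.3164] 0.028386415908243548 0.08490634166144422 -21.10231375175994
wood [280. 343.] [-0.0222 -0.0505] 0.04712713451806644 0.08988207553469872 39.364505786508744
wood [ 92. 350.] [-0.0477  0.5768] 0.18533672251166217 0.424678762798139 64.10820554354949
wood [ 15. 291.] [0.1393 0.8506] 0.11711863333051942 0.1987945812222287 58.1295306423242
wood [  5. 257.] [0.2536 0.8928] 0.022062467571828233 0.044879443097910414 72.59561255218507
wood [286. 232.] [ 0.3417 -0.0695] 0.03785383621593973 0.08182797518306256 -0.3718978418395023
wood [ 36. 190.] [0.4856 0.8027] 0.028354759120162526 0.046039364464816324 -89.9268097543
[... 834 characters left out ...]
sh_grip [233. 320.] [239. 223.] [ 0.3176  0.1974 -0.4109] 2.171911649311912 0.91 0.87
push_grip [233. 320.] [170. 202.] [0.5515 0.2086 0.0581] 2.0249496620285097 0.91 0.7
push_grip [194. 257.] [233. 286.] [ 0.3408 -0.0722 -0.2423] 2.4098156726203985 0.61 0.55
push_grip [142. 252.] [233. 286.] [ 0.3391 -0.0755  0.0584] 2.211037683173472 0.59 0.55
push_grip [279. 252.] [233. 286.] [ 0.3599 -0.0988 -1.2217] 4.057563837511345 0.28 0.55
offcut_center [237. 248.] [151. 257.] [0.623  0.0275 0.0275] 0.7747153426851308 0.5 0.47
tongs_grip [230. 365.] [192. 179.] [0.4793 0.3073 0.0213] 1.5807503192247503 0.74 0.69
tongs_tip [271. 356.] [162. 174.] [ 0.5909  0.3253 -0.0022] 0.5653639638516148 0.64 0.68
```

View pics/topc.png

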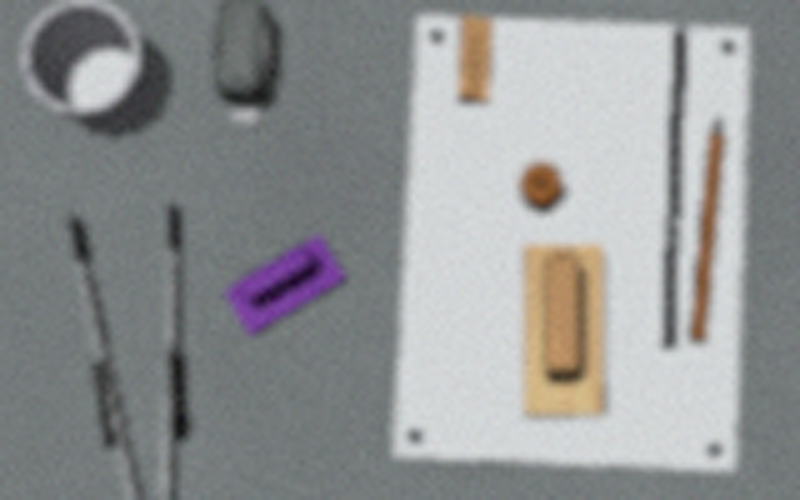

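The crop shows the large wooden push block on the plate at native (181,263), with the offcut at (152,258) just beyond it. Both match the description, and the triangulated offcut height is plausible. I'm moving towards the block.

>>> move_arm(
  motion=[
    [[0,0,0],-6.1,1],
    [[0,0,0],-6.1,1],
    [[0,0,0],-6.1,1],
    [[0,0,0],-6.1,1],
    [[-16,-35,0],0,1],
    [[-16,-35,0],0,1],
    [[-16,-35,0],0,1],
    [[-16,-35,0],0,1],
    [[-16,-35,0],0,1],
    [[-16,-35,0],0,1],
  ],
  squeeze=30,
)

```text
time_s: 2.03
ee_pos: [0.3547, 0.3574, 0.2269]
orientation: [3.141, 0.0, 3.142]
ft_force: [-0.1, 0.5, 0.8]
width: 0.092
gripper_force: 0.0
```

>>> move_arm(
  motion=[
    [[-16,-35,0],0,1],
    [[-16,-35,0],0,1],
    [[-16,-35,0],0,1],
    [[-16,-35,0],0,1],
    [[-16,-35,0],0,1],
    [[-16,-35,0],0,1],
    [[-16,-35,5],0,1],
    [[-16,-35,5],0,1],
    [[0,0,0],0,1],
    [[0,0,0],0,1],
  ],
)

```text
time_s: 2.87
ee_pos: [0.4827, 0.0768, 0.2166]
orientation: [-3.141, -0.0, 3.136]
ft_force: [-0.5, 0.6, -0.1]
width: 0.0917
gripper_force: 0.0
```

>>> move_arm(
  motion=[
    [[-19,-35,0],0,1],
    [[-19,-34,0],0,1],
    [[0,0,30],0,1],
    [[0,0,35],0,1],
    [[0,0,35],0,1],
    [[0,0,30],0,1],
    [[0,0,20],0,1],
    [[0,0,8],0,1],
    [[0,0,0],0,1],
  ],
)

```text
time_s: 3.62
ee_pos: [0.5189, 0.0115, 0.0573]
orientation: [3.141, -0.003, -3.14]
ft_force: [0.1, -0.3, 0.7]
width: 0.0917
gripper_force: 0.0
```

```bash
python3 - <<'E'
from h import *
a=read_camera("scene")[150:250,200:330];b=read_camera("top")[130:230,190:320]
save("p1",np.hstack([a,b]),3)
E
```

```text
(no output)
```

View pics/p1.png

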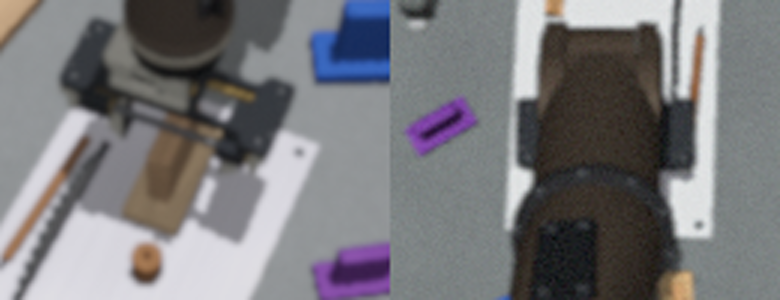

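The crop shows the handle at about (165,155), upright between the two open fingers. The offcut and blade are clear. I'm closing and lifting.

>>> move_arm(
  motion=[
    [[0,0,0],0,0],
    [[0,0,0],0,0],
    [[0,0,0],0,0],
    [[0,0,0],0,0],
    [[0,0,0],0,0],
    [[0,0,0],0,0],
    [[0,0,0],0,0],
    [[0,0,0],0,0],
  ],
  squeeze=35,
)

```text
time_s: 4.38
ee_pos: [0.5202, 0.0102, 0.0588]
orientation: [3.142, 0.0, 3.142]
ft_force: [0.5, 0.2, -0.2]
width: 0.0428
gripper_force: 0.0
```

>>> move_arm(
  motion=[
    [[0,0,-15],0,0],
    [[0,0,-25],0,0],
    [[0,0,-25],0,0],
    [[0,0,-25],0,0],
    [[0,0,-15],0,0],
    [[0,0,-5],0,0],
    [[0,0,0],0,0],
  ],
)

```text
time_s: 4.97
ee_pos: [0.5209, 0.0103, 0.1697]
orientation: [3.141, 0.002, -3.142]
ft_force: [0.6, -0.3, -0.8]
width: 0.0007
gripper_force: 0.0
```

The fingers close slowly and I lifted before contact, so the block should be untouched. I'm reopening and going down again.

>>> move_arm(
  motion=[
    [[0,0,0],0,0.9],
    [[0,0,0],0,0.9],
    [[0,0,0],0,0.9],
    [[0,0,0],0,0.9],
    [[0,0,0],0,0.9],
    [[0,0,0],0,0.9],
    [[0,0,0],0,0.9],
    [[0,0,0],0,0.9],
    [[0,0,0],0,0.9],
    [[0,0,0],0,0.9],
  ],
)

```text
time_s: 5.8
ee_pos: [0.5202, 0.0102, 0.1688]
orientation: [3.142, 0.0, -3.142]
ft_force: [-0.0, -0.3, 0.5]
width: 0.0629
gripper_force: 0.0
```

```bash
python3 - <<'E'
from h import *
a=read_camera("scene")[150:250,200:330]
save("p2",a,3)
print(read_state()["width"])
E
```

```text
0.06681186324705381
```

View pics/p2.png

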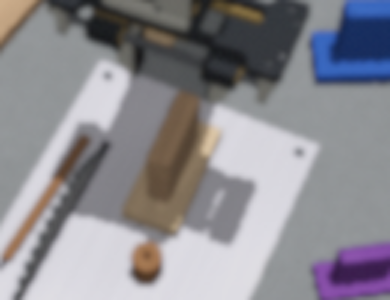

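The block is still where it was, with its handle at crop (175,145), and the offcut hasn't moved. I'm descending again and will close fully this time.

>>> move_arm(
  motion=[
    [[0,0,20],0,0.8],
    [[0,0,30],0,0.8],
    [[0,0,30],0,0.8],
    [[0,0,22],0,0.8],
    [[0,0,9],0,0],
    [[0,0,0],0,0],
    [[0,0,0],0,0],
    [[0,0,0],0,0],
    [[0,0,0],0,0],
    [[0,0,0],0,0],
  ],
)

```text
time_s: 6.68
ee_pos: [0.5211, 0.0103, 0.059]
orientation: [3.141, 0.002, 3.142]
ft_force: [-0.5, 0.2, -0.6]
width: 0.0382
gripper_force: 0.0
```

>>> move_arm(
  motion=[
    [[0,0,0],0,0],
    [[0,0,0],0,0],
    [[0,0,0],0,0],
    [[0,0,0],0,0],
    [[0,0,0],0,0],
  ],
)

```text
time_s: 7.1
ee_pos: [0.5204, 0.0103, 0.0582]
orientation: [3.141, 0.001, -3.141]
ft_force: [-0.9, 0.9, 6.4]
width: 0.0239
gripper_force: 35.0
```

>>> move_arm(
  motion=[
    [[0,0,-10],0,0],
    [[0,0,-20],0,0],
    [[0,0,-25],0,0],
    [[0,0,-25],0,0],
    [[0,0,-20],0,0],
    [[0,0,-10],0,0],
    [[0,-10,0],0,0],
    [[3,-20,0],0,0],
    [[6,-30,0],0,0],
  ],
)

```text
time_s: 7.85
ee_pos: [0.511, -0.0484, 0.1666]
orientation: [3.141, -0.001, -3.137]
ft_force: [1.2, 0.3, -3.1]
width: 0.0241
gripper_force: 35.0
```

>>> move_arm(
  motion=[
    [[6,-33,0],0,0],
    [[6,-33,0],0,0],
    [[6,-33,0],0,0],
    [[6,-33,0],0,0],
    [[6,-33,0],0,0],
    [[6,-30,0],0,0],
    [[4,-25,0],0,0],
    [[3,-15,0],0,0],
    [[0,0,0],4.5,0],
    [[0,0,0],4.5,0],
  ],
)

```text
time_s: 8.68
ee_pos: [0.4659, -0.2869, 0.1661]
orientation: [-3.141, -0.003, 2.978]
ft_force: [0.7, 0.1, -2.6]
width: 0.0237
gripper_force: 35.0
```

>>> move_arm(
  motion=[
    [[0,0,15],0,0],
    [[0,0,25],0,0],
    [[0,0,25],0,0],
    [[0,0,20],0,0],
    [[0,0,10],0,0],
    [[0,0,5],0,0],
    [[0,0,3],0,0],
    [[0,0,1],0,0],
    [[0,0,0],0,0],
  ],
)

```text
time_s: 9.43
ee_pos: [0.4686, -0.2852, 0.0643]
orientation: [-3.141, 0.001, 2.984]
ft_force: [-0.6, 0.1, -3.1]
width: 0.0238
gripper_force: 35.0
```

```bash
python3 - <<'E'
from h import *
s=read_state();print(s["ee_pos"],s["ft_force"])
E
```

```text
[ 0.46855867 -0.28519752  0.06427663] [-0.58930807  0.09397988 -3.10031371]
```

>>> move_arm(
  motion=[
    [[0,0,2],0,0],
    [[0,0,1],0,0],
    [[0,0,0],0,0],
  ],
)

```text
time_s: 9.68
ee_pos: [0.4687, -0.285, 0.0612]
orientation: [-3.141, 0.001, 2.985]
ft_force: [1.7, 0.6, -2.5]
width: 0.0238
gripper_force: 35.0
```

>>> move_arm(
  motion=[
    [[0,0,1],0,0],
    [[0,0,0],0,0],
  ],
)

```text
time_s: 9.85
ee_pos: [0.4688, -0.2849, 0.0612]
orientation: [3.141, 0.002, 2.985]
ft_force: [-3.1, 3.0, 13.1]
width: 0.024
gripper_force: 35.0
```

>>> move_arm(
  motion=[
    [[0,0,0],0,0.65],
    [[0,0,0],0,0.65],
    [[0,0,0],0,0.65],
    [[0,0,0],0,0.65],
    [[0,0,0],0,0.65],
    [[0,0,0],0,0.65],
    [[0,0,-20],0,1],
    [[0,0,-30],0,1],
    [[0,0,-30],0,1],
    [[0,0,-30],0,1],
  ],
)

```text
time_s: 10.68
ee_pos: [0.4677, -0.2847, 0.1708]
orientation: [3.142, -0.001, 2.984]
ft_force: [-0.3, -1.2, 0.2]
width: 0.0818
gripper_force: 0.0
```

```bash
cat > m2.py <<'E'
from h import *
np.set_printoptions(precision=4,suppress=True)
im=read_camera("top");s=read_camera("scene")
# tongs: hinge and tips measured; axis from hinge to tip midpoint
for th in("tongs_grip","tongs_tip"):
    for n in("scene","top"):
        for d in spot_point(n,th)[:2]: print(th,n,np.round(d["point"]),round(d["confidence"],2),onz(n,d["point"],.015))
# dark pixels of rubber parts, top
reg=im[145:235,155:198].astype(int);g=reg.max(2);bl=cv2.GaussianBlur(g.astype(np.float32),(3,3),0)
m=(bl<75).astype(np.uint8);n,l,st,ce=cv2.connectedComponentsWithStats(m)
for i in range(1,n):
    if st[i,4]>5: print("dark",st[i],onz("top",(ce[i][1]+145,ce[i][0]+155),.02))
A=cv2.resize(im[145:235,140:200],None,fx=6,fy=6,interpolation=cv2.INTER_CUBIC)
B=cv2.resize(s[120:210,120:230],None,fx=4,fy=4,interpolation=cv2.INTER_CUBIC);B=cv2.copyMakeBorder(B,0,A.shape[0]-B.shape[0],0,0,0)
cv2.imwrite("pics/t1.png",np.hstack([A,B])[:,:,::-1])
E
python3 m2.py
```

```text
tongs_grip scene [230. 361.] 0.55 [0.4778 0.3034 0.015 ]
tongs_grip top [194. 181.] 0.82 [0.4738 0.296  0.015 ]
tongs_tip scene [269. 354.] 0.72 [0.5965 0.3158 0.015 ]
tongs_tip scene [286. 417.] 0.21 [0.5791 0.4743 0.015 ]
tongs_tip top [160. 174.] 0.74 [0.5924 0.3218 0.015 ]
dark [29 13  2  6 10] [0.5911 0.2846 0.02  ]
dark [10 15  3  6 11] [0.583  0.3514 0.02  ]
dark [29 41  4 17 36] [0.4724 0.2782 0.02  ]
```

View pics/t1.png

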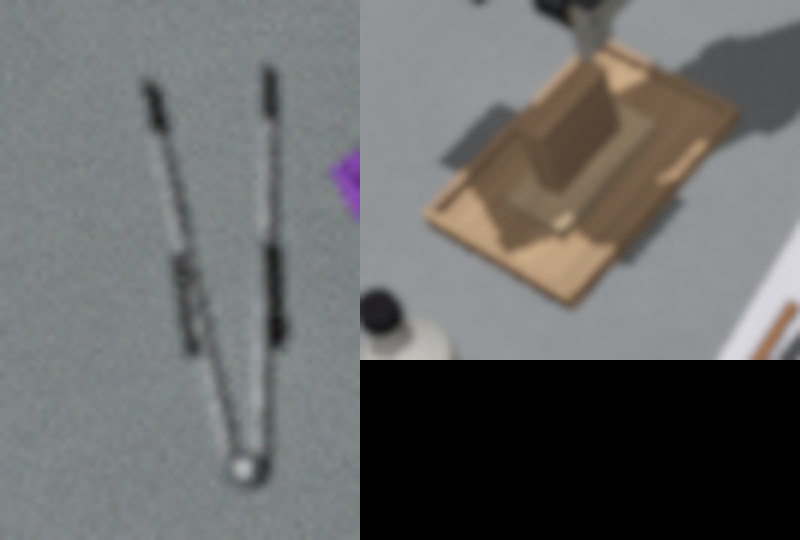

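The block stands flat in the tray. The tongs show clearly in the left half: hinge at crop (244,468), grip middle at (231,300), tip middle at (212,100).

```bash
python3 - <<'E'
from h import *
f=lambda x,y:onz("top",(145+y/6,140+x/6),.028)
h,g1,g2,t1,t2=f(244,468),f(186,304),f(276,296),f(154,106),f(271,94)
g=(g1+g2)/2;t=(t1+t2)/2
for v in(h,g,t):print(v.round(4))
for a,b in((h,g),(h,t),(g,t)):d=b-a;print(np.hypot(*d[:2]),np.degrees(np.arctan2(d[1],d[0])))
print(np.linalg.norm(g1-g2),np.linalg.norm(t1-t2),np.degrees(np.arctan2(*( -(g1-g2)[:2]*[1,-1]))),np.degrees(np.arctan2(*(-(t1-t2)[:2]*[1,-1]))))
E
```

```text
[0.3711 0.2904 0.028 ]
[0.4678 0.3008 0.028 ]
[0.5853 0.3152 0.028 ]
0.09728087726568502 6.132340438648433
0.21566993718186325 6.599839835081356
0.11839495892624817 6.983965881301524
0.05222098040577465 0.0687109679668396 5.199555977764902 5.979697251464489
```

>>> move_arm(
  motion=[
    [[0,0,0],-5.2,1],
    [[0,0,0],-5.2,1],
    [[0,0,0],-5.1,1],
    [[-4,20,0],0,1],
    [[-4,34,0],0,1],
    [[-4,34,0],0,1],
    [[-4,34,0],0,1],
    [[-4,34,0],0,1],
    [[-4,34,0],0,1],
    [[-4,34,0],0,1],
  ],
)

```text
time_s: 11.82
ee_pos: [0.4695, -0.0575, 0.1685]
orientation: [3.141, -0.002, -3.028]
ft_force: [1.0, -0.2, 0.2]
width: 0.0916
gripper_force: 0.0
```

>>> move_arm(
  motion=[
    [[-4,34,0],0,1],
    [[-4,34,0],0,1],
    [[-4,34,0],0,1],
    [[-4,34,0],0,1],
    [[-4,34,0],0,1],
    [[-4,34,0],0,1],
    [[-4,34,0],0,1],
    [[-4,34,0],0,1],
    [[-4,34,0],0,1],
    [[0,0,0],0,1],
  ],
)

```text
time_s: 12.65
ee_pos: [0.4698, 0.2568, 0.1683]
orientation: [3.139, -0.002, -3.02]
ft_force: [-0.1, -0.1, 0.4]
width: 0.0918
gripper_force: 0.0
```

>>> move_arm(
  motion=[
    [[-3,26,0],0,1],
    [[-2,18,0],0,1],
    [[0,0,25],0,1],
    [[0,0,35],0,1],
    [[0,0,35],0,1],
    [[0,0,20],0,1],
    [[0,0,5],0,1],
    [[0,0,0],0,1],
  ],
)

```text
time_s: 13.32
ee_pos: [0.4703, 0.2921, 0.0475]
orientation: [-3.139, -0.004, -3.028]
ft_force: [-0.5, -0.1, 0.5]
width: 0.0918
gripper_force: 0.0
```

```bash
python3 - <<'E'
from h import *
a=read_camera("scene")[165:295,300:420]
save("p3",a,4)
s=read_state();y=s["orientation"][2]
print(s["ee_pos"],y)
for dx in(0,):
    e=s["ee_pos"];print(np.array(proj("scene",[e[0],e[1],.02]))-[165,300])
E
```

```text
[0.47139094 0.29279932 0.04917744] -3.028392265958049
[60.55368736 57.99568625]
```

View pics/p3.png

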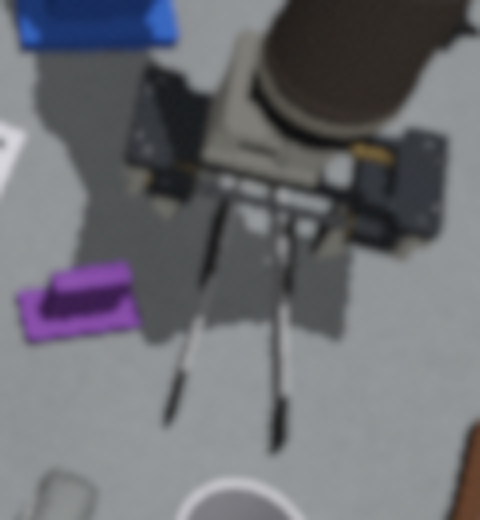

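The crop shows both tong arms (x about 215 and 285) between the open fingers. I'm shifting 8 mm in +y, descending, and squeezing part way.

>>> move_arm(
  motion=[
    [[-1,8,0],0,1],
    [[0,0,15],0,1],
    [[0,0,15],0,1],
    [[0,0,10],0,1],
    [[0,0,3],0,1],
    [[0,0,1],0,1],
    [[0,0,0],0,0.75],
    [[0,0,0],0,0.65],
    [[0,0,0],0,0.6],
  ],
  squeeze=25,
)

```text
time_s: 14.12
ee_pos: [0.4723, 0.3017, 0.0065]
orientation: [3.141, 0.001, -3.028]
ft_force: [0.0, -0.1, 0.5]
width: 0.076
gripper_force: 0.0
```

>>> move_arm(
  motion=[
    [[0,0,0],0,0.54],
    [[0,0,0],0,0.54],
    [[0,0,0],0,0.54],
    [[0,0,0],0,0.54],
    [[0,0,0],0,0.54],
    [[0,0,0],0,0.54],
  ],
)

```text
time_s: 14.62
ee_pos: [0.4722, 0.302, 0.0061]
orientation: [3.141, 0.001, -3.028]
ft_force: [-0.4, 1.9, 4.2]
width: 0.0498
gripper_force: 6.5
```

>>> move_arm(
  motion=[
    [[0,0,0],0,0.66],
    [[0,0,0],0,0.66],
    [[0,0,0],0,0.66],
    [[0,0,2],0,0.66],
    [[0,0,1],0,0.66],
    [[0,0,0],0,0.54],
    [[0,0,0],0,0.54],
    [[0,0,0],0,0.54],
    [[0,0,0],0,0.54],
    [[0,0,0],0,0.54],
  ],
)

```text
time_s: 15.45
ee_pos: [0.4717, 0.3013, 0.0027]
orientation: [-3.142, -0.0, -3.028]
ft_force: [0.1, -0.3, -2.6]
width: 0.0495
gripper_force: 5.0
```

>>> move_arm(
  motion=[
    [[0,0,-5],0,0.54],
    [[0,0,-10],0,0.54],
    [[0,0,-15],0,0.54],
    [[0,0,-20],0,0.54],
    [[0,0,-20],0,0.54],
    [[0,0,-15],0,0.54],
    [[0,0,-10],0,0.54],
    [[0,0,-5],0,0.54],
    [[0,0,0],0,0.54],
  ],
)

```text
time_s: 16.2
ee_pos: [0.4724, 0.3017, 0.104]
orientation: [3.14, 0.002, -3.028]
ft_force: [0.2, 0.1, -1.9]
width: 0.0495
gripper_force: 5.0
```

```bash
cat > m3.py <<'E'
from h import *
import sys
np.set_printoptions(precision=4,suppress=True)
a=read_camera("scene");b=read_camera("top")
s=read_state();e=s["ee_pos"];y=s["orientation"][2];print(s["time_s"],e,s["orientation"],s["width"],s["gripper_force"])
u=-np.array([np.cos(y),np.sin(y),0]);
zt=e[2]+.0188-.0228+.015  # tongs centre height guess
T=e+.12*u;print("tip model",T)
q={}
for n in("scene","top"):
    for d in spot_point(n,"tongs_tip")[:2]: print(n,np.round(d["point"],1),round(d["confidence"],2),"model px",np.round(proj(n,[T[0],T[1],e[2]+.011]),1))
r,c=map(int,proj("scene",T));r=max(60,min(r,324));c=max(70,min(c,442))
save(sys.argv[1],a,5,(r-60,r+60,c-70,c+70))
E
python3 m3.py p4
```

```text
16.3 [0.4715 0.3012 0.1023] [-3.1413 -0.0005 -3.0281] 0.049459950504103865 4.959530085325241
tip model [0.5908 0.3148 0.1023]
scene [253.1 365.9] 0.68 model px [253.1 364.4]
top [191.1 175.1] 0.56 model px [155.1 170. ]
top [154.1 169.1] 0.4 model px [155.1 170. ]
```

View pics/p4.png

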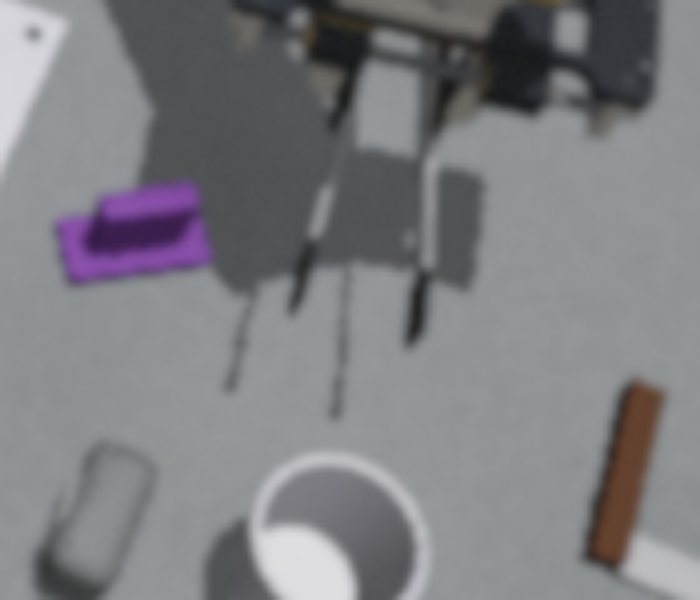

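The tongs lift cleanly, and the tip position matches my model within about 1 px (pads at crop (300,280) and (415,310)). I'm squaring them up and carrying them to the offcut.

>>> move_arm(
  motion=[
    [[0,0,0],2.5,0.54],
    [[0,0,0],4,0.54],
    [[-2,-14,0],0,0.54],
    [[-4,-30,0],0,0.54],
    [[-4,-32,0],0,0.54],
    [[-4,-32,0],0,0.54],
    [[-4,-32,0],0,0.54],
    [[-4,-32,0],0,0.54],
    [[-4,-32,0],0,0.54],
    [[-2,-30,0],0,0.54],
  ],
)

```text
time_s: 17.23
ee_pos: [0.4995, 0.0644, 0.1022]
orientation: [-3.141, -0.001, -3.141]
ft_force: [1.5, -0.3, -2.3]
width: 0.0497
gripper_force: 5.0
```

>>> move_arm(
  motion=[
    [[-2,-20,0],0,0.54],
    [[0,-10,0],0,0.54],
    [[0,0,0],0,0.54],
    [[0,0,0],0,0.54],
  ],
)

```text
time_s: 17.57
ee_pos: [0.5015, 0.0376, 0.1024]
orientation: [3.141, -0.001, 3.141]
ft_force: [-0.1, 0.2, -1.3]
width: 0.0496
gripper_force: 5.0
```

```bash
python3 m3.py p5; python3 - <<'E'
from h import *
for n in("scene","top"):
    for d in spot_point(n,"offcut_center")[:2]:print(n,d,onz(n,d["point"],.02))
E
```

```text
17.6667 [0.5016 0.0391 0.1025] [ 3.1408 -0.0004 -3.1391] 0.049491861028764315 4.959967732429504
tip model [0.6216 0.0394 0.1025]
scene [225.5 250.1] 0.92 model px [223.6 253. ]
scene {'point': [235.7, 249.5], 'confidence': 0.43} [0.61628976 0.02720895 0.02      ]
```

View pics/p5.png

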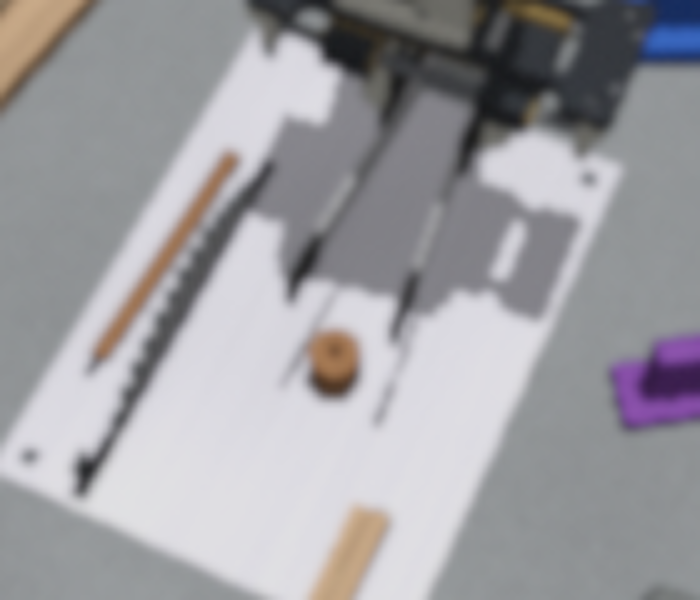

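The tongs sit above and short of the offcut in the view (parallax), with pads at crop (303,268) and (405,307) and the offcut at (334,362). I'm resolving this by calibration.

```bash
python3 - <<'E'
from h import *
np.set_printoptions(precision=4,suppress=True)
r,c=map(int,proj("scene",[.6216,.0394,.1025]));f=lambda x,y:(r-60+y/5,c-70+x/5)
print("offcut",onz("scene",f(334,362),.02), "top face",onz("scene",f(335,347),.037))
# pad midpoint: z of tongs centre ~ e_z+.012
print("tip",onz("scene",f(354,288),.1025+.012))
a,b=onz("scene",f(303,268),.1145),onz("scene",f(405,307),.1145);print(a,b,np.linalg.norm(a-b))
print("pad ends",onz("scene",f(290,300),.1015),onz("scene",f(395,340),.1015))
E
```

```text
offcut [0.6217 0.0274 0.02  ] top face [0.6204 0.0276 0.037 ]
tip [0.6196 0.0381 0.1145]
[0.6192 0.0102 0.1145] [0.6195 0.0655 0.1145] 0.055320458282789135
pad ends [0.6324 0.0084 0.1015] [0.6324 0.0656 0.1015]
```

>>> move_arm(
  motion=[
    [[-1,-6,0],0,0.54],
    [[0,-5,0],0,0.54],
    [[0,0,10],0,0.54],
    [[0,0,15],0,0.54],
    [[0,0,10],0,0.54],
    [[0,0,5],0,0.54],
    [[0,0,0],0,0.54],
    [[0,0,0],0,0.54],
  ],
)

```text
time_s: 18.53
ee_pos: [0.5026, 0.0263, 0.0624]
orientation: [-3.141, -0.001, 3.141]
ft_force: [-0.0, 0.4, -1.1]
width: 0.0496
gripper_force: 5.0
```

```bash
python3 m3.py p6; python3 - <<'E'
from h import *
im=read_camera("scene");hsv=cv2.cvtColor(im,cv2.COLOR_RGB2HSV)[215:260,230:270]
m=((hsv[...,1]>100)&(hsv[...,0]<20)&(hsv[...,2]>50));p=np.argwhere(m);p=p.mean(0)+[215,230];print(len(m[m]),p,onz("scene",p,.02))
E
```

```text
18.6333 [0.5032 0.0264 0.0631] [ 3.1415  0.0006 -3.1416] 0.04948572913994148 4.959936663508415
tip model [0.6232 0.0264 0.0631]
scene [230.4 245.9] 0.6 model px [229.2 248.1]
top [134.6 339.9] 0.4 model px [148.2 257.5]
72 [237.11111111 248.43055556] [0.62127924 0.02616218 0.02      ]
```

>>> move_arm(
  motion=[
    [[0,0,8],0,0.54],
    [[0,0,12],0,0.54],
    [[0,0,12],0,0.54],
    [[0,0,10],0,0.54],
    [[0,0,6],0,0.54],
    [[0,0,2],0,0.54],
    [[0,0,0],0,0.54],
  ],
)

```text
time_s: 19.37
ee_pos: [0.5025, 0.0263, 0.0122]
orientation: [-3.141, -0.001, 3.142]
ft_force: [0.4, 0.4, -1.0]
width: 0.0497
gripper_force: 5.0
```

```bash
python3 m3.py p7
```

```text
19.4667 [0.5031 0.0264 0.013 ] [3.1415 0.0004 3.1416] 0.0493626686091558 4.959889501333237
tip model [0.6231 0.0264 0.013 ]
scene [238.3 246.2] 0.7 model px [237.1 248.2]
top [132.5 341.5] 0.7 model px [151.3 257.9]
```

View pics/p7.png

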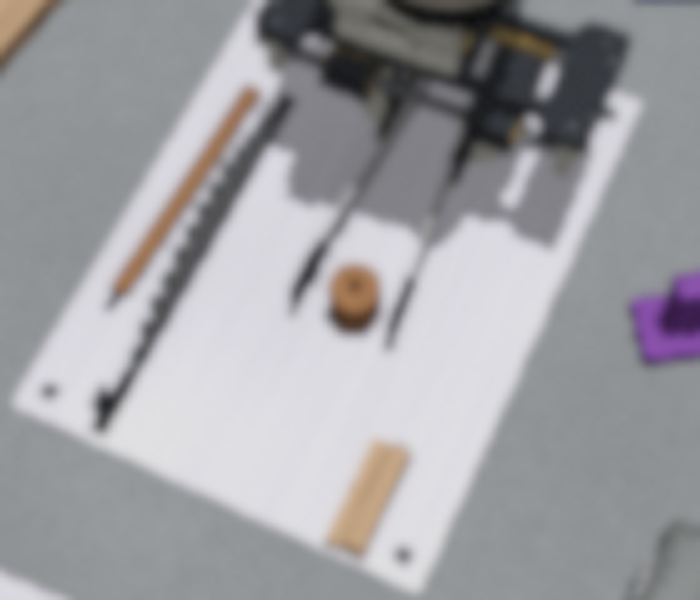

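The offcut at crop (354,298) is between the pads at (308,275) and (400,310), well centred. I'm closing the tongs gradually.

>>> move_arm(
  motion=[
    [[0,0,0],0,0.52],
    [[0,0,0],0,0.5],
    [[0,0,0],0,0.48],
    [[0,0,0],0,0.46],
    [[0,0,0],0,0.44],
    [[0,0,0],0,0.42],
    [[0,0,0],0,0.4],
    [[0,0,0],0,0.36],
    [[0,0,0],0,0.3],
    [[0,0,0],0,0.3],
  ],
  squeeze=27,
)

```text
time_s: 20.4
ee_pos: [0.5029, 0.0264, 0.0127]
orientation: [3.142, 0.0, 3.142]
ft_force: [0.6, 0.6, -0.9]
width: 0.0393
gripper_force: 27.0
```

>>> move_arm(
  motion=[
    [[0,0,0],0,0.3],
    [[0,0,0],0,0.3],
    [[0,0,0],0,0.3],
  ],
)

```text
time_s: 20.65
ee_pos: [0.5029, 0.0264, 0.0128]
orientation: [3.142, 0.0, -3.142]
ft_force: [1.0, -0.2, -1.0]
width: 0.0392
gripper_force: 27.0
```

Width 39 mm at 27 N means the tips have stopped on the 30 mm offcut. I'm lifting gently by 150 mm.

>>> move_arm(
  motion=[
    [[0,0,-3],0,0.3],
    [[0,0,-7],0,0.3],
    [[0,0,-12],0,0.3],
    [[0,0,-15],0,0.3],
    [[0,0,-18],0,0.3],
    [[0,0,-20],0,0.3],
    [[0,0,-20],0,0.3],
    [[0,0,-18],0,0.3],
    [[0,0,-15],0,0.3],
    [[0,0,-11],0,0.3],
  ],
)

```text
time_s: 21.48
ee_pos: [0.5031, 0.0264, 0.1538]
orientation: [3.141, 0.002, 3.141]
ft_force: [0.3, 0.4, -2.4]
width: 0.039
gripper_force: 27.0
```

>>> move_arm(
  motion=[
    [[0,0,-7],0,0.3],
    [[0,0,-4],0,0.3],
    [[0,0,0],0,0.3],
    [[0,0,0],0,0.3],
    [[0,0,0],0,0.3],
    [[0,0,0],0,0.3],
  ],
)

```text
time_s: 21.98
ee_pos: [0.5024, 0.0263, 0.162]
orientation: [-3.141, -0.001, -3.142]
ft_force: [0.9, 0.6, -2.5]
width: 0.0389
gripper_force: 27.0
```

```bash
python3 - <<'E'
from h import *
im=read_camera("scene");top=read_camera("top");s=read_state();print(s["time_s"],s["ee_pos"],s["width"],s["gripper_force"],s["ft_force"])
e=s["ee_pos"]
for z in(.02,e[2]+.008):
  for n,I in(("scene",im),("top",top)):
    r,c=map(int,proj(n,[.622,.0268,z]));h=cv2.cvtColor(I,cv2.COLOR_RGB2HSV)[r-12:r+13,c-12:c+13]
    m=(h[...,1]>100)&(h[...,0]<20)&(h[...,2]>50);p=np.argwhere(m);print(round(z,3),n,(r,c),len(p),p.mean(0)+[r-12,c-12] if len(p) else "")
for n in("scene","top"):
    for d in search_frame(n,"offcut_center")[:2]:print(n,d)
    for d in search_frame(n,"push_grip"):print("push",n,d)
E
```

```text
22.0833 [0.50251241 0.02631754 0.16218858] 0.03917565992423197 26.964082717895508 [ 0.00904413  0.32695354 -2.0764325 ]
0.02 scene (237, 248) 0 
0.02 top (151, 257) 0 
0.17 scene (211, 248) 149 [209.73154362 246.79865772]
0.17 top (141, 256) 15 [131.2 244.8]
scene {'point': [208.8, 248.7], 'confidence': 0.71}
push scene {'point': [156.6, 172.6], 'confidence': 0.97}
push scene {'point': [163.6, 324.7], 'confidence': 0.85}
push scene {'point': [240.8, 319.3], 'confidence': 0.62}
top {'point': [125.7, 198.4], 'confidence': 0.56}
push top {'point': [196.9, 346.1], 'confidence': 0.96}
push top {'point': [172.6, 207.5], 'confidence': 0.69}
push top {'point': [240.8, 219.1], 'confidence': 0.59}
```

The camera shows the offcut held between the tips about 15 cm up, nothing left where it stood, and the block in the tray. I'm handing in.

```bash
python3 -c "
from rig import *
print(close_job())"
```

```text
the job is handed in; nothing more can be done
None
```

The job is handed in at about 22 s: the push block is flat in the tray and the offcut is held in the tongs about 15 cm up; the first grip on the block closed too late and had to be repeated, but the block did not move.

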